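# Slide the top plate from the magazine onto the deck

### The arm

A 7-joint arm with a two-finger parallel gripper is mounted at the origin on a cart in front of the work surface, level with it; the furniture and walls round the work are solid. World frame = base frame: x ahead of the robot, y to its left, z up, the work surface at z = 0. Lengths are in mm, angles in rad, forces in N, time in s.
With the tool pointing down it reaches from about 400 to 875 mm from the base axis. Payload 4.4 kg.
Tool frame: the origin (TCP) lies on the centre line of the jaws, within the pads' length; the fingertips stand 25 mm ahead of it and the grasp point (between the pads) lies 6 mm ahead of it (ctrl.finger_overhang is the distance from the TCP to the fingertips, in mm); z points along the fingers, y is the line along which they close (so a half turn about z gives the same grasp; the last joint's range is limited). The gripper opens to 85 mm and grips with 20 to 120 N. Pads are 22 mm wide; open, the fingers measure 114 mm over their backs; the gripper's body (76 mm by 85 mm) begins 54 mm behind the grasp point. The pads swing forward as they close: fully open they stand 13 mm farther back than shut.
Start: joints at [-0.066, 0.628, 0.038, 1.517, -0.027, 0.996, -0.02], TCP at [650.013, 0.026, 256.313] pointing down, gripper open.
Joint ranges: [-3.06, 3.06], [-0.37, 2.12], [-1.25, 1.32], [0.18, 2.47], [-1.1, 4.24], [0.23, 1.98], [-2.94, 2.94]. Speed limits (rad/s): [2.57, 2.57, 3.14, 3.14, 3.14, 3.14, 3.14].

### API

Orientations are given as [roll, pitch, yaw] about the fixed x, y, z axes, in that order (R = Rz(yaw) Ry(pitch) Rx(roll)).
In Python, from cell import ctrl gives the robot as it stands. The module is installed in compiled form; this text tells all that it offers.
- The arm moves only by the tool play_rows, never from a script. Its argument "targets" is a list of rows, each a list of 5 numbers: the closure, from 0 (fully open) to 1 (shut), then the shift along the tool's x, y, z in cm, then the turn about the tool's z in degrees. In form: [[gripper, dx, dy, dz, spin], ...]. A call has 1 to 10 rows; each row is the pose to reach, as a shift and turn from the pose commanded when the call began, along the tool's axes at that moment; what a row does not reach only later rows make up. A row lasts 1/10 s, in which the tool goes at most 50 mm and 8.59 degrees, less where a joint would pass 70% of its speed; a pose out of reach is approached as far as the arm can. A call with a gripper value outside its range is refused whole. The fingers move at their own pace and stop on an object; the grip force is fixed at half the most. Time passes only in rows, so rows that repeat a pose let the fingers close. It gives the time, the measured TCP pose, the force, the opening and the grip force at its end, in the units of the state.
- ctrl.read_state(): the state, without advancing time (a new reading comes with each control period).
- ctrl.get_image(name): name is "scene" or "side" or "wrist"; returns (picture, depth): 420x560x3 uint8, red, green, blue; 420x560 float32, mm along the optical axis (not along the pixel's ray), 0 where there is no reading.
- ctrl.calibration(name): a dict with "vfov" (degrees; the focal length in pixels is half the picture's height over the tangent of half this angle, whatever the lens; pixels are square), "cx", "cy" (the principal point, pixels), "k1" (the pictures are not rectified: a ray, as slopes to the right and down, at radius r is drawn at 1 + k1 r^2 times it, then the intrinsics apply), "extrinsics" (4x4, takes a point from camera to world coordinates); the wrist camera has in their place "mount" (4x4, takes a point from camera to tool coordinates, whose origin is the TCP and whose axes are the flange's). Camera axes: x right, y down, z forward; pixel columns grow to the right and rows downward; lengths in mm; the calibration is good to about 2 mm. A picture is of the moment at which its call begins: read the wrist's pose just before it. calibration takes no time and is no camera call.
- ctrl.finish_job(): hands the job in; it is judged then, once.
Trained networks look in the newest picture that a camera, given by its name, has taken for a name from the list of things; names that differ only in an ending like _2 or _b are one class to them, and where a whole thing is asked for, a point or a joint stands for the part that bears it (a point fixed in the world has none). Each returns a list of dicts, best first, with "confidence" (0 to 1); they miss things now and then, are a little off and sometimes report something else, mostly with a low value. They report only what shows in the picture. A call takes as long as a camera call. They do not tell look-alikes from the thing itself.
- ctrl.search_frame(camera, name): "bbox" ([left, top, right, bottom] in pixels, round what is visible of it).
- ctrl.trace(camera, name): "pixels" (420x560 bool, what is visible of it) and "bbox" ([left, top, right, bottom] in pixels, round what is visible of it).
The state is a dict: "clock": time; "qpos": joint angles; "qd": joint speeds; "tau": joint torques, N m; "eef_pos": TCP position; "tool_rot": TCP orientation; "force": force on the tool from outside, world axes, zero at the start; "torque": the same for the moment, N m; "width": finger opening in mm; "gripper_force": force on a finger pad.
Only numpy, scipy, OpenCV 4.12 (cv2) and the standard library are available. Lean on these libraries where they do the work, as an engineer would, in place of code of your own. Each camera call takes 0.05 s, during which the arm holds its last target. There are 200 camera calls.

### The job

Slide the top aluminium plate off the stack in the magazine, across the gap onto the receiving deck beside it, and press it firmly home (with at least 2 N) against the deck's end stop. Move it by resting the closed fingertips on its upper face and dragging; follow it by feel as it drops onto the deck and never press on it with more than 20 N. Keep it flat, and leave the other plates, the spool and the side cutters as they are.

Things in the scene. Friction and masses are not known exactly. Their poses are not given: they have to be found in the camera images.
- magazine: fixed grey-painted magazine holding the stack, 106 x 120 mm; origin at its underside below the stack's middle. Floor 10 mm high. Inside walls at own x = +-47 mm and own y = +57 mm, 6 mm thick, tops 40 mm above the bench (6 mm above the top plate). Open towards own -y: there plates slide out. Foot flanges reach own x = +-68 mm
- deck: fixed deck before the magazine's open side, turned the same way, 8 to 16 mm from the plates' front edges; origin at the underside of its middle, own y points to the magazine. 130 mm long. Its grey bed is clamped at a height that differs each time and is not measured: 21 to 26 mm above the bench, 2 to 7 mm below the top plate's underside. Black guides at own x = +-48 mm, tops 34.5 mm high, flared at the mouth
- end_stop: black end stop bar across the far end of the deck, 96 mm wide, 8 mm thick, its top 40.5 mm above the bench; rigid. Origin 24.5 mm above the bench in the middle of the face that the plate meets; own y points back to the magazine. A plate that is home has its centre at own y = 55 mm
- plate_top_c (a point): centre (half-way up) of the topmost of four equal plain aluminium plates: 90 mm (own x) x 110 mm (own y) x 6 mm, 0.15 kg; slides out along own -y. Upper face 34 mm above the bench at the start. Smooth: friction about 0.15 on plate, deck or magazine; fingertips hold better (about 0.4). Contact is stiff: a fraction of a millimetre of pressing makes several newtons
- plate_2_c (a point): centre of the second plate from the top, same size; not to be disturbed
- plate_3_c (a point): centre of the third plate, same size; not to be disturbed
- plate_4_c (a point): centre of the lowest plate, same size; not to be disturbed
- wick_spool_c (a point): centre of a small flat wick spool, 42 mm wide, 11 mm high, lying beside the magazine; not to be disturbed
- side_cutters_c (a point): centre of the side cutters, 52 x 109 mm, 13 mm high, lying beside the deck; not to be disturbed
There are look-alikes about, which are no part of the job. Leave any blue look-alike of the deck alone.

How it is judged:
By the outcome, as a careful person would: the job done as asked, in the order asked, and still so for the second after the job is handed in, with the robot touching nothing.
It also fails if it takes over 64 s, if anything falls off the work surface, if the arm or the gripper's body presses on something with over 40 N, if the wrist force passes 120 N, or if a joint passes its speed limit or range.

## Working session

There is one attempt and no reset: what is moved stays moved. The work goes in short steps, Python scripts to look and compute and a tool call to move; the robot and the scene stay as the last step left them, time stands still between calls to the robot, and variables do not carry over. Pictures are saved under pics/ and viewed, at most 10 in all, crops included, and the job is handed in when it is done.

Besides the shell and the picture viewer there is one more tool, called after "Request:" by a JSON object that holds its "op" and its "data", one argument or row to a line. play_rows: Moves the arm, as the interface text tells. Its arguments: {"type":"object","properties":{"targets":{"type":"array"}},"required":["targets"]}

```bash
mkdir -p pics; cat > h.py <<'E'
import numpy as np, cv2
from cell import ctrl
from scipy.spatial.transform import Rotation as R
def cam(name):
    c=ctrl.calibration(name); f=210/np.tan(np.radians(c['vfov']/2))
    if 'extrinsics' in c: T=np.array(c['extrinsics'])
    else:
        s=ctrl.read_state(); M=np.eye(4); M[:3,:3]=R.from_euler('xyz',s['tool_rot']).as_matrix(); M[:3,3]=s['eef_pos']; T=M@np.array(c['mount'])
    K=np.array([[f,0,c['cx']],[0,f,c['cy']],[0,0,1]]); return K,np.array([c['k1'],0,0,0.]),T
def cloud(name,depth,C=None):
    K,d,T=C or cam(name)
    u,v=np.meshgrid(np.arange(560.),np.arange(420.))
    p=cv2.undistortPoints(np.stack([u,v],-1).reshape(-1,1,2),K,d).reshape(420,560,2)
    P=np.concatenate([p*depth[...,None],depth[...,None]],-1)
    return P@T[:3,:3].T+T[:3,3]
def project(P,C):
    K,d,T=C; q=(np.asarray(P,float)-T[:3,3])@T[:3,:3]
    return cv2.projectPoints(q.reshape(-1,1,3),np.zeros(3),np.zeros(3),K,d)[0].reshape(-1,2)
E
python3 - <<'E'
from h import *
s=ctrl.read_state(); print(s)
for n in ['scene','side']:
    im,d=ctrl.get_image(n); cv2.imwrite(f'pics/{n}0.png',im[...,::-1]); W=cloud(n,d); np.save(f'{n}0.npy',W)
    for k in ['magazine','deck','end_stop','plate_top_c','wick_spool_c','side_cutters_c']:
        for r in ctrl.trace(n,k)[:3]:
            m=r['pixels']&(d>0); 
            print(n,k,round(r['confidence'],2),np.round(r['bbox']),np.round(np.median(W[m],0)) if m.any() else None)
E
```

```text
{'clock': 0.0, 'qpos': array([-0.06579976,  0.62932482,  0.03845512,  1.51839894, -0.0270288 ,
        0.99626357, -0.0199951 ]), 'qd': array([ 0.00114709, -0.00030227, -0.00117254, -0.00060606, -0.00094217,
       -0.00095342, -0.00063316]), 'tau': array([-1.11932164e-03, -5.63405585e+01,  1.22606792e+00, -1.93450052e+01,
        1.09587883e-02,  1.05136272e-02, -8.84369996e-06]), 'eef_pos': array([6.49418698e+02, 2.92535406e-02, 2.55393174e+02]), 'tool_rot': array([-3.13971614e+00,  7.70985165e-06,  1.57077396e+00]), 'force': array([-0.3958896 ,  0.36061279,  0.59255713]), 'torque': array([-0.0267434 , -0.00293114, -0.03421962]), 'gripper_force': 0.0, 'width': 85.53873229533713}
scene magazine 0.74 [208. 161. 272. 215.] [490. -96.  33.]
scene magazine 0.25 [267. 225. 313. 251.] [ 545. -308.   35.]
scene deck 0.77 [123. 202. 201. 272.] [ 344. -191.   27.]
scene deck 0.71 [227. 191. 316. 261.] [ 539. -253.   26.]
scene deck 0.68 [308. 244. 404. 326.] [ 597. -450.   27.]
scene end_stop 0.94 [266. 226. 316. 250.] [ 546. -308.   35.]
scene end_stop 0.82 [350. 291. 403. 317.] [ 589. -506
[... 302 characters left out ...]
1. 223.] [ 492. -100.   30.]
side magazine 0.23 [267. 200. 291. 207.] [ 648. -123.    9.]
side magazine 0.15 [256. 227. 300. 239.] [ 548. -311.   31.]
side deck 0.81 [225. 208. 304. 253.] [ 540. -264.   24.]
side deck 0.69 [296. 238. 381. 292.] [ 596. -460.   25.]
side deck 0.67 [130. 210. 196. 257.] [ 344. -205.   25.]
side end_stop 0.88 [332. 261. 381. 282.] [ 597. -509.   33.]
side end_stop 0.63 [140. 230. 194. 248.] [ 336. -244.   31.]
side end_stop 0.56 [257. 225. 300. 241.] [ 550. -311.   31.]
side plate_top_c 0.57 [215. 187. 263. 215.] [ 542. -121.   32.]
side wick_spool_c 0.71 [269. 200. 291. 207.] [ 648. -123.    9.]
side side_cutters_c 0.95 [292. 213. 341. 232.] [ 672. -252.    7.]
```

```bash
python3 - <<'E'
from h import *
im=cv2.imread('pics/scene0.png'); cv2.imwrite('pics/s1.png',cv2.resize(im[140:350,110:420],None,fx=2.5,fy=2.5,interpolation=2))
W=np.load('scene0.npy')
r=ctrl.trace('scene','plate_top_c')[0]; m=r['pixels']; P=W[m]; P=P[abs(P[:,2]-34)<4]
print('plate',cv2.minAreaRect(P[:,:2].astype(np.float32)))
for r in ctrl.trace('scene','deck')[:3]:
    P=W[r['pixels']];P=P[(P[:,2]>15)&(P[:,2]<45)]; print(cv2.minAreaRect(P[:,:2].astype(np.float32)))
for r in ctrl.trace('scene','end_stop')[:3]:
    P=W[r['pixels']];P=P[(P[:,2]>36)&(P[:,2]<45)]; print('stop',cv2.minAreaRect(P[:,:2].astype(np.float32)))
print(cam('wrist')[2].round(2), np.array(ctrl.calibration('wrist')['mount']).round(2),ctrl.calibration('wrist')['vfov'],ctrl.finger_overhang)
E
```

```text
plate ((540.926025390625, -108.62031555175781), (93.82074737548828, 113.0854263305664), 2.547706127166748)
((346.89422607421875, -178.04067993164062), (138.0568084716797, 122.24227905273438), 83.31405639648438)
((542.8585815429688, -236.6420135498047), (118.86322021484375, 150.16297912597656), 1.5776833295822144)
((602.3973999023438, -441.17779541015625), (137.49795532226562, 118.95793914794922), 84.78628540039062)
stop ((546.9627075195312, -305.2978820800781), (95.73653411865234, 11.19545841217041), 2.6803832054138184)
stop ((595.5140991210938, -504.333251953125), (10.18962287902832, 94.82730102539062), 83.35249328613281)
stop ((339.3209228515625, -239.95730590820312), (13.29373550415039, 93.44300079345703), 83.32044982910156)
[[ 1.0000e+00  0.0000e+00 -0.0000e+00  6.5050e+02]
 [ 0.0000e+00 -9.5000e-01 -3.1000e-01  7.9390e+01]
 [-0.0000e+00  3.1000e-01 -9.5000e-01  3.7416e+02]
 [ 0.0000e+00  0.0000e+00  0.0000e+00  1.0000e+00]] [[   0.     -0.95   -0.31   79.36]
 [   1.      0.     -0.      0.47]
 [   0.     -0.31    0.95 -117.82]
 [   0.      0.      0.      1.  ]] 62.38644053308268 25.0
```

View pics/s1.png

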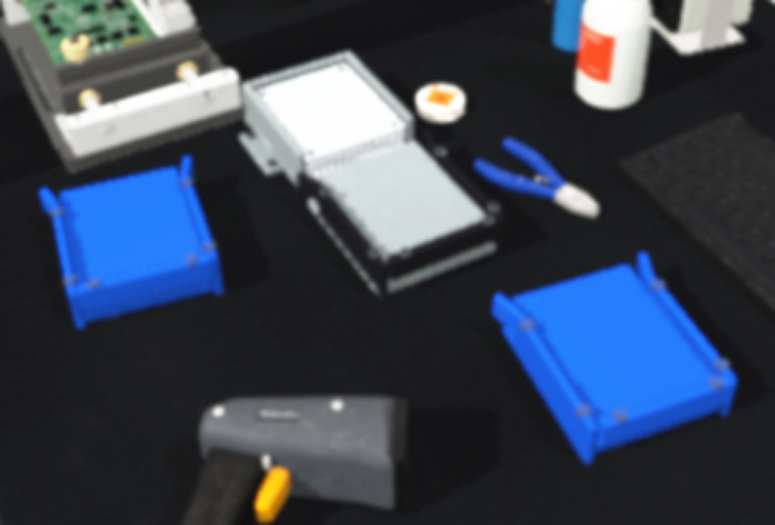

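The crop shows the grey magazine with the bright top plate at about (330,105). The grey deck is in front of it at (410,200), with its black stop at (440,265). The two blue decks are decoys, the spool is at (440,100) and the cutters at (540,180).

Request:
{"op": "play_rows", "data": {
  "targets": [
    [1, -3, -3, 0, -2.3],
    [1, -6, -6, 0, -2.3],
    [1, -9, -9, 0, -2.3],
    [1, -11, -10.8, 0, -2.3],
    [1, -11, -10.8, 0, -2.3],
    [1, -11, -10.8, 0, -2.3],
    [1, -11, -10.8, 0, -2.3],
    [1, -11, -10.8, 0, -2.3],
    [1, -11, -10.8, 0, -2.3]
  ]
}}

```text
clock: 1.75
eef_pos: [542.6, -109.0, 256.1]
tool_rot: [3.141, -0.0, 1.613]
force: [-0.0, -0.5, 0.2]
width: 0.2
gripper_force: 0.0
```

```bash
python3 - <<'E'
from h import *
s=ctrl.read_state(); print(s['clock'],s['eef_pos'],s['tool_rot'],s['force'],s['width'])
C=cam('wrist'); im,d=ctrl.get_image('wrist'); cv2.imwrite('pics/w1.png',im[...,::-1]); W=cloud('wrist',d,C); np.save('w1.npy',W)
for k in ['plate_top_c','deck','end_stop','magazine']:
    for r in ctrl.trace('wrist',k)[:2]:
        P=W[r['pixels']&(d>0)]; 
        print(k,round(r['confidence'],2),np.round(r['bbox']),cv2.minAreaRect(P[:,:2].astype(np.float32)),np.percentile(P[:,2],[5,25,50,75,95]).round(1))
# height profile along slide axis, and centreline
a=np.array([.04,-.9992]); b=np.array([.9992,.04]); o=np.array([541,-109])
q=(W[...,:2]-o); t=q@a; l=q@b
for t0 in range(-60,215,5):
    m=(abs(l)>18)&(abs(l)<38)&(abs(t-t0)<2.5)&(d>0)
    if m.sum()>3: print(t0,m.sum(),np.median(W[m][:,2]).round(1),end=' | ')
E
```

```text
1.75 [ 542.58802312 -108.97714394  256.12448894] [ 3.14149712e+00 -3.68814863e-04  1.61264472e+00] [-0.02316144 -0.48688059  0.18754054] 0.1725738409364333
plate_top_c 0.71 [228. 122. 323. 229.] ((542.61962890625, -115.32508850097656), (92.63814544677734, 125.15731811523438), 3.527400255203247) [32.9 33.7 34.2 34.7 35.4]
deck 0.6 [274. 365. 285. 386.] ((560.446044921875, -381.28875732421875), (8.897279739379883, 30.90325164794922), 18.328792572021484) [ 4.5  6.  18.3 26.  33.4]
deck 0.59 [219. 235. 334. 316.] ((543.4334106445312, -188.49822998046875), (127.05096435546875, 186.60447692871094), 1.0171688795089722) [ 6.2 24.5 25.3 26.3 35.1]
end_stop 0.78 [ 50. 272. 136. 295.] ((340.98931884765625, -239.11618041992188), (9.375822067260742, 95.56684112548828), 82.70323944091797) [26.5 31.9 38.2 40.7 42.2]
magazine 0.62 [215. 111. 341. 232.] ((542.0084228515625, -108.6454086303711), (139.46112060546875, 129.27999877929688), 1.2902865409851074) [ 4.3  7.7 38.9 40.1 41.1]
-60 214 40.2 | -55 208 33.4 | -50 238 34.1 | -45 200 34.1 | -40 204 34.1 | -35 205 34.1 | -30 212 34.2 | -25 218 34.2 | -20 591 312.2 | -15 4370 289.7 | -10 4183 296.5 | -5 1812 299.7 | 0 1514 288.6 | 5 3043 290.5 | 10 323 35.0 | 15 182 34.3 | 20 174 34.2 | 25 180 34.1 | 30 181 34.3 | 35 170 34.1 | 40 188 34.2 | 45 167 34.2 | 50 175 34.2 | 55 52 33.9 | 65 129 23.3 | 70 329 5.5 | 75 156 25.0 | 80 152 25.2 | 85 148 25.1 | 90 144 25.2 | 95 139 25.2 | 100 137 25.1 | 105 59 25.1 | 110 19 25.0 | 115 15 25.4 | 120 5 25.3 | 125 4 25.6 |
```

View pics/w1.png

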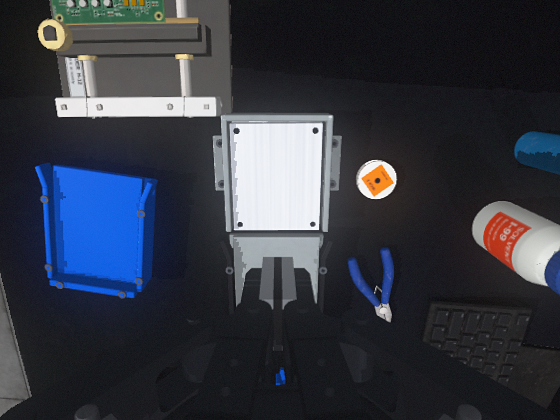

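The wrist view shows the white top plate at (228..323, 122..229). The deck lies in front of it, its bed about 25 mm high, so the drop is about 3 mm. Spool at (377,180), cutters at (373,285), blue decoy on the left.

```bash
python3 - <<'E'
from h import *
W=np.load('w1.npy'); z=W[...,2]
r=ctrl.trace('wrist','plate_top_c')[0]
m=r['pixels']&(abs(z-34.2)<1.6); m=cv2.morphologyEx(m.astype(np.uint8),cv2.MORPH_OPEN,np.ones((3,3)))>0
P=W[m]; x,y=P[:,0],P[:,1]
# side edges by y-bin extremes, front/back by x-bin
for lo,hi,ax in [(-150,-70,1),(510,575,0)]:
    A,B,Cc=[],[],[]
    for c in np.arange(lo,hi,4):
        k=abs(P[:,ax]-c)<2
        if k.sum()>10: v=P[k,1-ax]; A.append(c);B.append(v.min());Cc.append(v.max())
    for e in (B,Cc):
        f=np.polyfit(A,e,1); res=e-np.polyval(f,A); k=abs(res)<1.5; f=np.polyfit(np.array(A)[k],np.array(e)[k],1); print(ax,'slope deg',np.degrees(f[0]).round(2),'at mid',np.polyval(f,-109 if ax else 542).round(1),k.sum(),len(A))
W=np.load('scene0.npy')
r=[q for q in ctrl.trace('scene','end_stop')] 
E
```

```text
1 slope deg -3.09 at mid 496.8 20 20
1 slope deg -2.64 at mid 585.6 20 20
0 slope deg 2.88 at mid -162.7 17 17
0 slope deg 2.44 at mid -53.7 17 17
```

Request:
{"op": "play_rows", "data": {
  "targets": [
    [1, 0.2, -0.15, 4, -0.3],
    [1, 0.2, -0.15, 8, -0.3],
    [1, 0.2, -0.15, 12, -0.3],
    [1, 0.2, -0.15, 15, -0.3],
    [1, 0.2, -0.15, 17.5, -0.3],
    [1, 0.2, -0.15, 19, -0.3],
    [1, 0.2, -0.15, 19.3, -0.3],
    [1, 0.2, -0.15, 19.3, -0.3],
    [1, 0.2, -0.15, 19.3, -0.3]
  ]
}}

```text
clock: 3.0
eef_pos: [541.2, -108.2, 64.2]
tool_rot: [3.14, 0.0, 1.616]
force: [0.7, 0.4, -0.2]
width: -0.1
gripper_force: 0.0
```

Request:
{"op": "play_rows", "data": {
  "targets": [
    [1, 0, 0, 0.25, 0],
    [1, 0, 0, 0.4, 0],
    [1, 0, 0, 0.43, 0],
    [1, 0, 0, 0.46, 0],
    [1, 0, 0, 0.46, 0]
  ]
}}

```text
clock: 3.5
eef_pos: [540.6, -108.1, 59.1]
tool_rot: [3.141, 0.0, 1.616]
force: [-0.7, -0.2, 4.5]
width: 0.2
gripper_force: 2.2
```

Request:
{"op": "play_rows", "data": {
  "targets": [
    [1, 0, 0, 0, 0],
    [1, 0, 0, 0.01, 0],
    [1, 0, 0, 0.01, 0]
  ]
}}

```text
clock: 3.8
eef_pos: [540.6, -108.0, 59.1]
tool_rot: [3.141, 0.0, 1.616]
force: [-1.6, -0.3, 5.8]
width: 0.4
gripper_force: 3.2
```

Request:
{"op": "play_rows", "data": {
  "targets": [
    [1, -0.1, 0, 0, 0],
    [1, -0.2, 0, 0, 0],
    [1, -0.3, 0, 0, 0],
    [1, -0.4, 0, 0, 0],
    [1, -0.5, 0, 0, 0],
    [1, -0.6, 0, 0, 0],
    [1, -0.7, 0, 0, 0],
    [1, -0.8, 0, 0, 0],
    [1, -0.9, 0, 0, 0],
    [1, -1.0, 0, 0, 0]
  ]
}}

```text
clock: 4.8
eef_pos: [541.7, -117.6, 59.1]
tool_rot: [3.14, -0.0, 1.617]
force: [0.4, 1.2, 5.0]
width: -0.1
gripper_force: 2.7
```

```bash
cat > chk.py <<'E'
from h import *
import sys
s=ctrl.read_state(); C=cam('wrist'); im,d=ctrl.get_image('wrist'); W=cloud('wrist',d,C)
cv2.imwrite(f'pics/{sys.argv[1]}.png',cv2.resize(im[90:400,160:400,::-1],None,fx=1.9,fy=1.9))
print(s['eef_pos'],s['force'])
a=np.array([.048,-.9988]); b=np.array([.9988,.048]); o=np.array([541.2,-108.2])
q=(W[...,:2]-o); t=q@a; l=q@b
for t0 in range(-70,215,4):
    m=(abs(l)>20)&(abs(l)<38)&(abs(t-t0)<2)&(d>0)&(W[...,2]<60)
    if m.sum()>3: print(t0,np.median(W[m][:,2]).round(1),end=' | ')
E
python3 chk.py c1
```

```text
[ 541.65367579 -117.64675215   59.12432997] [0.43867719 1.20966323 4.96554998]
-70 0.1 | -66 -0.0 | -62 39.2 | -58 40.1 | -54 27.7 | -50 28.3 | -46 28.7 | -42 34.2 | -38 34.3 | -34 34.2 | -30 34.2 | -26 34.2 | -22 34.2 | -18 34.2 | -14 34.2 | -10 34.2 | -6 34.2 | -2 34.2 | 2 34.2 | 6 34.2 | 10 34.3 | 14 34.2 | 18 34.1 | 22 34.1 | 26 34.1 | 30 34.1 | 34 33.5 |
```

The plate follows: its rear edge is at t ≈ -44 mm and the second plate is visible behind it at 28 mm.

Request:
{"op": "play_rows", "data": {
  "targets": [
    [1, -0.15, 0, 0, 0],
    [1, -0.35, 0, 0, 0],
    [1, -0.55, 0, 0, 0],
    [1, -0.75, 0, 0, 0],
    [1, -0.95, 0, 0, 0],
    [1, -1.15, 0, 0, 0],
    [1, -1.35, 0, 0, 0],
    [1, -1.55, 0, 0, 0],
    [1, -1.75, 0, 0, 0],
    [1, -1.9, 0, 0, 0]
  ]
}}

```text
clock: 5.85
eef_pos: [542.5, -136.8, 59.1]
tool_rot: [3.14, -0.0, 1.616]
force: [1.0, 0.4, 5.5]
width: -0.2
gripper_force: 2.7
```

Request:
{"op": "play_rows", "data": {
  "targets": [
    [1, -0.15, 0, 0, 0],
    [1, -0.35, 0, 0, 0],
    [1, -0.55, 0, 0, 0],
    [1, -0.75, 0, 0, 0],
    [1, -0.95, 0, 0, 0],
    [1, -1.15, 0, 0, 0],
    [1, -1.35, 0, 0, 0],
    [1, -1.55, 0, 0, 0],
    [1, -1.75, 0, 0, 0],
    [1, -1.9, 0, 0, 0]
  ]
}}

```text
clock: 6.85
eef_pos: [543.3, -155.8, 59.1]
tool_rot: [3.14, -0.0, 1.616]
force: [-0.1, 1.6, 5.4]
width: -0.1
gripper_force: 2.6
```

```bash
python3 chk.py c2
```

```text
[ 543.33781047 -155.76313829   59.09204569] [-0.06019804  1.62054265  5.40456347]
-70 0.3 | -62 40.0 | -58 38.6 | -54 28.1 | -50 28.2 | -46 28.2 | -42 28.1 | -38 28.2 | -34 28.2 | -30 28.2 | -26 28.2 | -22 28.1 | -18 28.2 | -14 28.2 | -10 28.2 | -6 33.4 | -2 34.2 | 2 34.2 | 6 34.2 | 10 34.2 | 14 34.2 | 18 34.2 | 22 34.2 | 26 34.1 | 30 34.2 | 34 34.2 | 38 34.2 | 42 34.2 | 46 34.2 | 50 34.2 | 54 34.1 | 58 34.1 | 62 34.1 | 66 34.1 | 70 34.0 |
```

Request:
{"op": "play_rows", "data": {
  "targets": [
    [1, -0.15, 0, 0, 0],
    [1, -0.3, 0, 0, 0],
    [1, -0.45, 0, 0, 0],
    [1, -0.6, 0, 0, 0],
    [1, -0.75, 0, 0, 0],
    [1, -0.9, 0, 0, 0],
    [1, -1.05, 0, 0, 0],
    [1, -1.2, 0, 0, 0],
    [1, -1.3, 0, 0, 0],
    [1, -1.4, 0, 0, 0]
  ]
}}

```text
clock: 7.9
eef_pos: [543.9, -169.8, 59.1]
tool_rot: [3.14, -0.0, 1.616]
force: [-0.9, 0.6, 4.9]
width: 0.3
gripper_force: 2.4
```

Request:
{"op": "play_rows", "data": {
  "targets": [
    [1, -0.15, 0, 0, 0],
    [1, -0.3, 0, 0, 0],
    [1, -0.4, 0, 0, 0],
    [1, -0.5, 0, 0, 0],
    [1, -0.6, 0, 0, 0],
    [1, -0.7, 0, 0, 0]
  ]
}}

```text
clock: 8.5
eef_pos: [543.8, -177.0, 58.7]
tool_rot: [3.141, -0.0, 1.616]
force: [0.1, 1.4, 4.6]
width: 0.3
gripper_force: 2.5
```

Request:
{"op": "play_rows", "data": {
  "targets": [
    [1, -0.1, 0, 0.0, 0],
    [1, -0.25, 0, 0.01, 0],
    [1, -0.4, 0, 0.01, 0],
    [1, -0.55, 0, 0.02, 0],
    [1, -0.7, 0, 0.02, 0],
    [1, -0.8, 0, 0.03, 0],
    [1, -0.9, 0, 0.03, 0],
    [1, -1.0, 0, 0.03, 0]
  ]
}}

```text
clock: 9.3
eef_pos: [544.1, -186.9, 58.4]
tool_rot: [3.141, -0.0, 1.616]
force: [0.5, 1.5, 5.6]
width: -0.2
gripper_force: 2.5
```

```bash
python3 chk.py c3
```

```text
[ 544.10605165 -186.94914332   58.38625129] [0.50448128 1.50771842 5.62208626]
-38 28.1 | -34 28.2 | -30 28.2 | -26 28.2 | -22 28.2 | -18 28.2 | -14 28.2 | -10 28.2 | -6 28.2 | -2 28.3 | 2 28.2 | 6 28.2 | 10 28.2 | 14 28.2 | 18 28.2 | 22 28.2 | 26 34.8 | 30 35.1 | 34 35.0 | 38 34.8 | 42 34.7 | 46 34.5 | 50 34.3 | 54 34.2 | 58 34.0 | 62 33.9 | 66 33.7 | 70 33.6 | 74 33.5 | 78 33.2 | 82 33.2 | 86 32.9 | 90 32.8 | 94 32.6 | 98 32.5 | 102 32.2 |
```

Request:
{"op": "play_rows", "data": {
  "targets": [
    [1, -0.1, 0, 0.0, 0],
    [1, -0.25, 0, 0.01, 0],
    [1, -0.4, 0, 0.01, 0],
    [1, -0.55, 0, 0.02, 0],
    [1, -0.7, 0, 0.02, 0],
    [1, -0.85, 0, 0.03, 0],
    [1, -1.0, 0, 0.03, 0],
    [1, -1.15, 0, 0.03, 0],
    [1, -1.3, 0, 0.03, 0],
    [1, -1.4, 0, 0.03, 0]
  ]
}}

```text
clock: 10.35
eef_pos: [544.7, -201.0, 58.0]
tool_rot: [3.141, -0.0, 1.616]
force: [0.7, 0.6, 4.8]
width: -0.0
gripper_force: 2.5
```

Request:
{"op": "play_rows", "data": {
  "targets": [
    [1, -0.1, 0, 0.0, 0],
    [1, -0.25, 0, 0.01, 0],
    [1, -0.4, 0, 0.01, 0],
    [1, -0.55, 0, 0.01, 0],
    [1, -0.7, 0, 0.02, 0],
    [1, -0.85, 0, 0.02, 0],
    [1, -1.0, 0, 0.02, 0],
    [1, -1.1, 0, 0.02, 0],
    [1, -1.2, 0, 0.02, 0]
  ]
}}

```text
clock: 11.25
eef_pos: [545.2, -213.0, 57.8]
tool_rot: [3.142, -0.0, 1.616]
force: [-0.9, 1.1, 5.5]
width: 0.3
gripper_force: 2.5
```

```bash
python3 chk.py c4
```

```text
[ 545.23412478 -212.96899339   57.81881212] [-0.94913552  1.05856449  5.53665313]
-10 28.2 | -6 28.3 | -2 28.2 | 2 28.3 | 6 28.3 | 10 28.3 | 14 28.3 | 18 28.2 | 22 28.3 | 26 28.2 | 30 28.2 | 34 28.2 | 38 28.2 | 42 28.1 | 46 28.2 | 50 29.0 | 54 34.2 | 58 34.2 | 62 33.9 | 66 33.9 | 70 33.7 | 74 33.7 | 78 33.5 | 82 33.4 | 86 33.3 | 90 33.2 | 94 33.1 | 98 33.0 | 102 32.9 | 106 32.7 | 110 32.6 | 114 32.4 | 118 32.3 | 122 32.1 | 126 32.0 | 130 31.5 |
```

Request:
{"op": "play_rows", "data": {
  "targets": [
    [1, -0.1, 0, 0, 0],
    [1, -0.2, 0, 0.01, 0],
    [1, -0.3, 0, 0.01, 0],
    [1, -0.4, 0, 0.01, 0],
    [1, -0.5, 0, 0.01, 0],
    [1, -0.6, 0, 0.01, 0],
    [1, -0.7, 0, 0.01, 0],
    [1, -0.7, 0, 0.01, 0]
  ]
}}

```text
clock: 12.1
eef_pos: [545.0, -220.2, 57.2]
tool_rot: [-3.141, -0.0, 1.616]
force: [-0.1, 0.2, -0.0]
width: -0.3
gripper_force: 0.0
```

```bash
python3 chk.py c5
```

```text
[ 545.01996099 -220.24144649   57.23231018] [-0.07794499  0.15704103 -0.008136  ]
-2 28.2 | 2 28.2 | 6 28.3 | 10 28.2 | 14 28.2 | 18 28.2 | 22 28.2 | 26 28.2 | 30 28.3 | 34 28.2 | 38 28.2 | 42 28.1 | 46 28.2 | 50 28.2 | 54 28.3 | 58 31.1 | 62 31.2 | 66 31.2 | 70 31.1 | 74 31.2 | 78 31.2 | 82 31.2 | 86 31.2 | 90 31.1 | 94 31.1 | 98 31.2 | 102 31.1 | 106 31.1 | 110 31.2 | 114 31.1 | 118 31.1 | 122 31.1 | 126 31.0 | 130 31.1 | 134 31.0 |
```

Request:
{"op": "play_rows", "data": {
  "targets": [
    [1, 0, 0, 0.05, 0],
    [1, 0, 0, 0.1, 0],
    [1, 0, 0, 0.12, 0],
    [1, 0, 0, 0.14, 0],
    [1, 0, 0, 0.15, 0],
    [1, 0, 0, 0.15, 0]
  ]
}}

```text
clock: 12.75
eef_pos: [545.5, -219.9, 56.2]
tool_rot: [-3.142, -0.0, 1.616]
force: [0.5, -0.9, -0.4]
width: 0.1
gripper_force: 0.0
```

Request:
{"op": "play_rows", "data": {
  "targets": [
    [1, 0, 0, 0.02, 0],
    [1, 0, 0, 0.04, 0],
    [1, 0, 0, 0.05, 0],
    [1, 0, 0, 0.06, 0],
    [1, 0, 0, 0.06, 0]
  ]
}}

```text
clock: 13.25
eef_pos: [545.7, -220.0, 56.1]
tool_rot: [3.141, 0.0, 1.616]
force: [-0.5, 0.2, 5.3]
width: 0.1
gripper_force: 2.6
```

Request:
{"op": "play_rows", "data": {
  "targets": [
    [1, -0.1, 0, 0, 0],
    [1, -0.25, 0, 0, 0],
    [1, -0.45, 0, 0, 0],
    [1, -0.65, 0, 0, 0],
    [1, -0.85, 0, 0, 0],
    [1, -1.05, 0, 0, 0],
    [1, -1.25, 0, 0, 0],
    [1, -1.4, 0, 0, 0],
    [1, -1.5, 0, 0, 0],
    [1, -1.6, 0, 0, 0]
  ]
}}

```text
clock: 14.25
eef_pos: [546.9, -235.8, 56.1]
tool_rot: [3.14, 0.0, 1.616]
force: [0.4, 1.8, 5.9]
width: 0.6
gripper_force: 2.7
```

Request:
{"op": "play_rows", "data": {
  "targets": [
    [1, -0.05, 0, 0, 0],
    [1, -0.1, 0, 0, 0],
    [1, -0.15, 0, 0, 0],
    [1, -0.2, 0, 0, 0],
    [1, -0.25, 0, 0, 0],
    [1, -0.3, 0, 0, 0],
    [1, -0.35, 0, 0, 0],
    [1, -0.4, 0, 0, 0],
    [1, -0.45, 0, 0, 0],
    [1, -0.5, 0, 0, 0]
  ]
}}

```text
clock: 15.25
eef_pos: [547.1, -240.7, 56.1]
tool_rot: [3.14, -0.0, 1.616]
force: [0.1, 1.3, 5.4]
width: -0.1
gripper_force: 2.7
```

```bash
python3 chk.py c6
```

```text
[ 547.12095855 -240.71264829   56.05601522] [0.05709415 1.34851825 5.40016345]
18 28.2 | 22 28.2 | 26 28.2 | 30 28.2 | 34 28.2 | 38 28.2 | 42 28.2 | 46 28.2 | 50 28.2 | 54 28.1 | 58 0.3 | 62 -0.1 | 66 0.6 | 70 25.1 | 74 25.1 | 78 30.8 | 82 31.1 | 86 31.1 | 90 31.1 | 94 31.1 | 98 31.2 | 102 31.2 | 106 31.2 | 110 31.2 | 114 31.1 | 118 31.2 | 122 31.1 | 126 31.2 | 130 31.1 | 134 31.2 | 138 31.1 | 142 31.1 | 146 31.0 | 150 31.0 | 154 30.9 |
```

Request:
{"op": "play_rows", "data": {
  "targets": [
    [1, 0, 0, 0.01, 0],
    [1, 0, 0, 0.02, 0],
    [1, 0, 0, 0.03, 0],
    [1, 0, 0, 0.04, 0],
    [1, 0, 0, 0.04, 0],
    [1, 0, 0, 0.04, 0]
  ]
}}

```text
clock: 15.9
eef_pos: [547.1, -240.9, 56.0]
tool_rot: [3.14, 0.0, 1.616]
force: [-1.0, 1.6, 8.0]
width: 0.0
gripper_force: 4.1
```

Request:
{"op": "play_rows", "data": {
  "targets": [
    [1, 0, 0, 0.02, 0],
    [1, 0, 0, 0.04, 0],
    [1, 0, 0, 0.06, 0],
    [1, 0, 0, 0.07, 0],
    [1, 0, 0, 0.07, 0],
    [1, 0, 0, 0.07, 0]
  ]
}}

```text
clock: 16.5
eef_pos: [547.2, -240.9, 56.0]
tool_rot: [3.14, 0.0, 1.616]
force: [-1.5, 1.2, 13.6]
width: 0.2
gripper_force: 6.7
```

Request:
{"op": "play_rows", "data": {
  "targets": [
    [1, -0.04, 0, 0, 0],
    [1, -0.08, 0, 0, 0],
    [1, -0.12, 0, 0, 0],
    [1, -0.16, 0, 0, 0],
    [1, -0.2, 0, 0, 0],
    [1, -0.24, 0, 0, 0],
    [1, -0.28, 0, 0, 0],
    [1, -0.32, 0, 0, 0],
    [1, -0.36, 0, 0, 0],
    [1, -0.4, 0, 0, 0]
  ]
}}

```text
clock: 17.5
eef_pos: [548.3, -244.6, 56.0]
tool_rot: [3.138, 0.0, 1.617]
force: [0.2, 1.9, 12.0]
width: 0.2
gripper_force: 5.9
```

Request:
{"op": "play_rows", "data": {
  "targets": [
    [1, -0.04, 0, 0, 0],
    [1, -0.08, 0, 0, 0],
    [1, -0.12, 0, 0, 0],
    [1, -0.16, 0, 0, 0],
    [1, -0.2, 0, 0, 0],
    [1, -0.24, 0, 0, 0]
  ]
}}

```text
clock: 18.1
eef_pos: [548.5, -246.9, 56.0]
tool_rot: [3.138, 0.0, 1.617]
force: [-0.7, 2.2, 12.8]
width: -0.3
gripper_force: 5.8
```

Request:
{"op": "play_rows", "data": {
  "targets": [
    [1, -0.04, 0, 0, 0],
    [1, -0.08, 0, 0, 0],
    [1, -0.12, 0, 0, 0],
    [1, -0.16, 0, 0, 0],
    [1, -0.2, 0, 0, 0],
    [1, -0.24, 0, 0, 0]
  ]
}}

```text
clock: 18.7
eef_pos: [548.6, -248.1, 56.0]
tool_rot: [3.138, -0.001, 1.617]
force: [-0.7, 4.9, 13.6]
width: -0.2
gripper_force: 6.5
```

```bash
python3 chk.py c7
```

```text
[ 548.61559954 -248.09390766   56.03174259] [-0.68944406  4.94721867 13.63947084]
26 28.2 | 30 28.2 | 34 28.2 | 38 28.2 | 42 28.2 | 46 28.2 | 50 28.3 | 54 27.9 | 58 0.6 | 62 0.1 | 66 0.6 | 70 25.2 | 74 25.2 | 78 25.2 | 82 25.4 | 86 31.1 | 90 31.2 | 94 31.1 | 98 31.2 | 102 31.1 | 106 31.1 | 110 31.2 | 114 31.2 | 118 31.1 | 122 31.1 | 126 31.2 | 130 31.1 | 134 31.1 | 138 31.2 | 142 31.3 | 146 31.1 | 150 31.1 | 154 31.1 | 158 31.0 | 162 31.0 |
```

Request:
{"op": "play_rows", "data": {
  "targets": [
    [1, 0, 0, 0.01, 0],
    [1, -0.02, 0, 0.02, 0],
    [1, -0.04, 0, 0.02, 0],
    [1, -0.06, 0, 0.02, 0],
    [1, -0.06, 0, 0.02, 0],
    [1, -0.06, 0, 0.02, 0],
    [1, -0.06, 0, 0.02, 0]
  ]
}}

```text
clock: 19.45
eef_pos: [548.6, -248.1, 56.0]
tool_rot: [3.139, -0.002, 1.618]
force: [-0.6, 6.3, 14.6]
width: -0.1
gripper_force: 7.4
```

Request:
{"op": "play_rows", "data": {
  "targets": [
    [1, 0, 0, -0.1, 0],
    [1, 0, 0, -0.4, 0],
    [1, 0, 0, -1.5, 0],
    [1, 0, 0, -4, 0],
    [1, 0, 0, -8, 0],
    [1, 0, 0, -12, 0],
    [1, 0, 0, -15, 0],
    [1, 0, 0, -15, 0],
    [1, 0, 0, -15, 0]
  ]
}}

```text
clock: 20.35
eef_pos: [546.8, -250.6, 205.2]
tool_rot: [3.141, 0.001, 1.616]
force: [-0.3, 0.4, -1.3]
width: 0.2
gripper_force: 0.0
```

Request:
{"op": "play_rows", "data": {
  "targets": [
    [1, 3, 0, 0, 0],
    [1, 6, 0, 0, 0],
    [1, 9, 0, 0, 0],
    [1, 10, 0, 0, 0],
    [1, 10, 0, 0, 0],
    [1, 10, 0, 0, 0]
  ]
}}

```text
clock: 20.95
eef_pos: [542.0, -151.9, 203.7]
tool_rot: [-3.14, 0.001, 1.615]
force: [0.0, -0.2, 0.1]
width: -0.0
gripper_force: 0.0
```

```bash
python3 chk.py c8; python3 -c "
from h import *
im,d=ctrl.get_image('scene'); cv2.imwrite('pics/s2.png',cv2.resize(im[140:350,110:420,::-1],None,fx=2.5,fy=2.5,interpolation=2))"
```

```text
[ 541.98118592 -151.9333819   203.70349315] [ 0.01953662 -0.1719489   0.0722368 ]
-70 -0.1 | -66 0.0 | -62 39.9 | -58 39.0 | -54 28.0 | -50 28.3 | -46 28.3 | -42 28.3 | -38 28.3 | -34 28.2 | -30 28.0 | -26 28.1 | -22 28.3 | -18 28.2 | -14 28.1 | -10 28.3 | -6 28.2 | -2 28.2 | 2 28.2 | 6 28.2 | 10 28.3 | 14 28.2 | 18 28.2 | 22 28.3 | 26 28.2 | 30 28.4 | 34 28.2 | 38 28.3 | 42 28.3 | 46 28.3 | 50 28.2 | 54 28.0 | 62 0.9 | 66 18.3 | 70 2.9 | 74 24.9 | 78 25.2 | 82 25.6 | 86 30.9 | 90 31.2 | 94 31.0 | 98 31.2 | 102 31.0 | 106 31.2 | 110 31.2 | 114 31.2 | 118 31.0 | 122 31.2 | 126 31.2 | 130 31.2 | 134 30.9 | 138 31.1 | 142 30.7 | 146 31.0 | 150 31.0 | 154 30.7 |
```

View pics/c8.png

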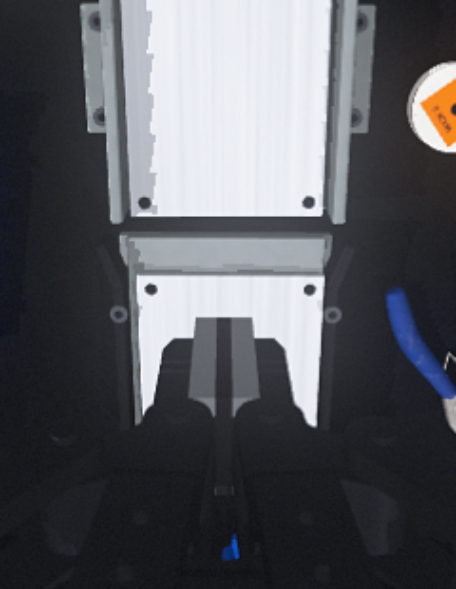

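View pics/s2.png

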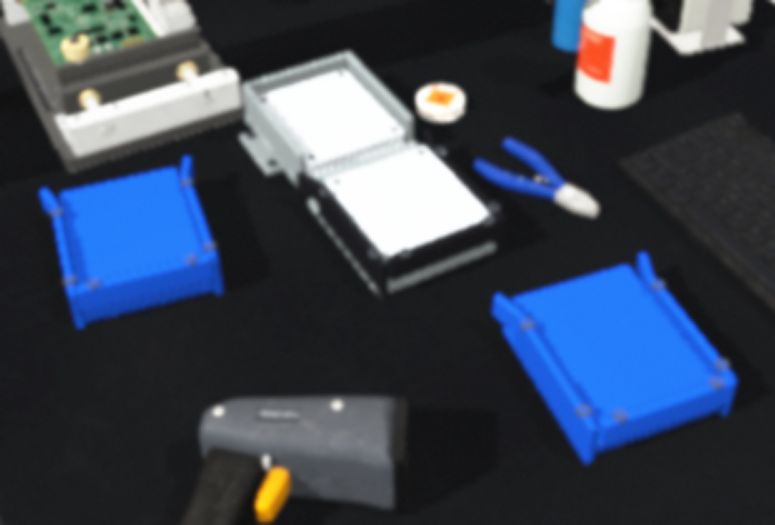

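The plate lies flat on the deck against its stop: rear edge at (230,275) in the wrist crop, plate at (410,195) in the scene crop. The second plate, spool and cutters have not moved.

```bash
python3 -c "
from cell import ctrl
print(ctrl.finish_job())"
```

```text
the job is handed in; nothing more can be done
None
```

I slid the top plate onto the deck and pressed it home against the end stop with about 4 N (estimated from the drag force). The highest downward reading was about 15 N. It lies flat, the second plate, spool and cutters look undisturbed, and I handed the job in at about 21 s.

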